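# Clear the candling deck and hold the lamp mast fully out

### The job

Get the candling station ready in the wine cellar: pick up the wooden scraper block and with it, not with the fingers, push the four stone chips along the steel deck and over its open end into the trough, then stand the scraper back upright on the table, off the deck. Then press the button on the lamp's housing all the way down to unlock the telescopic mast, and pull the lamp head straight up past the first stop to the second stop, where both mast sections are fully out. Finish while still gripping the lamp head and holding the mast fully out (it sinks back if let go), and leave the other things on the table alone.

Things in the scene. Friction and masses are not known exactly. Their poses are not given: they have to be found in the camera images.
- deck: Fixed steel deck, 130 mm (x) by 220 mm (y), origin at the centre of its underside on the table. Its flat top, 34 mm above the table, runs from y = -105 to y = +55 mm; beyond this open end is the trough, y = +55 to +105 mm, its floor 4 mm above the table. Rims 46 mm high (12 mm above the flat top) stand along both long sides (110 mm clear between them, x = -55 to +55 mm) and at both far ends. Chips are pushed towards its +y.
- deck_start (a point): Point on the flat top, 25 mm in from the closed end, midway between the rims; no chip lies within 25 mm along y of here, so the scraper can be set down here. Axes as the deck's.
- deck_edge (a point): Middle of the open edge of the flat top, where the drop into the trough begins. Axes as the deck's.
- chip1: Loose flat chip of pale stone, about 24 by 20 by 9 mm, 12 g, lying on the deck's flat top, any yaw; origin at the centre of its underside. Chips 1 and 2 start nearer the closed end, 3 and 4 nearer the open edge.
- chip2: Loose flat chip of pale stone, about 24 by 20 by 9 mm, 12 g, lying on the deck's flat top, any yaw; origin at the centre of its underside. Chips 1 and 2 start nearer the closed end, 3 and 4 nearer the open edge.
- chip3: Loose flat chip of pale stone, about 24 by 20 by 9 mm, 12 g, lying on the deck's flat top, any yaw; origin at the centre of its underside. Chips 1 and 2 start nearer the closed end, 3 and 4 nearer the open edge.
- chip4: Loose flat chip of pale stone, about 24 by 20 by 9 mm, 12 g, lying on the deck's flat top, any yaw; origin at the centre of its underside. Chips 1 and 2 start nearer the closed end, 3 and 4 nearer the open edge.
- scraper: Loose wooden scraper block, about 130 to 250 g, standing on the table: a foot 92 mm (x) by 30 mm (y) by 22 mm high with an upright rib on top, 80 mm (x) by 18 mm (y), from 22 to 68 mm above the underside; origin at the centre of its underside, z up. Grip the rib across its 18 mm. Its long 92 mm face does the pushing. It and bung_a may swap places.
- lamp_foot (a point): Centre of the underside of the fixed grey lamp housing, 150 mm (x) by 84 mm (y) by 100 mm high. The button is at x = -45 mm and the mast axis at x = +35 mm of it, both at y = 0.
- button_top (a point): Top centre of the round black release button (28 mm across) on top of the housing, 115 mm above the table when up. It moves straight down 8 mm, takes about 3 N (its end stop is firm), and stays down.
- lamp_button (a joint): Travel of the button, 0 up to 0.008 m fully down. The mast is locked until it is down at least 0.006 m.
- lamp_head: The dark lamp head, a box 44 mm (x) by 36 mm (y) by 50 mm high on top of the mast, with a small white round lens on its -x face; origin at the centre of its underside, 112 mm above the table when retracted (top of head then at 162 mm), 242 mm when fully out; the housing top is at 100 mm. Axes as the housing's. Grip it across its 36 mm, along y.
- mast_lower (a joint): Extension of the thicker lower mast section out of the housing, 0 to 0.065 m (stop). Comes out second and needs about 7 to 11 N of upward pull.
- mast_upper (a joint): Extension of the thinner upper mast section out of the lower one, 0 to 0.065 m (the first stop). Comes out first and needs about 3 to 5 N. Both sections slide back when the head is let go.
- bung_a: Bystander: loose cork bung, tapered, 50 mm across the top, 42 mm high; origin under its centre.
- bung_b: Bystander: loose cork bung like bung_a; origin under its centre.
- cup: Bystander: shallow steel tasting bowl, 76 mm across, 35 mm high; origin under its centre.
- jar: Bystander: amber jar, 64 mm across, 85 mm high; origin under its centre.
- tumbler: Bystander: white cup, 66 mm across, 90 mm high; origin under its centre.
- labels: Bystander: cardboard box 70 by 100 by 25 mm; origin under its centre.

How it is judged:
By the outcome, as a careful person would: the job done as asked, in the order asked, and still so for the second after the job is handed in, while the arm keeps its last pose, push and grip.
It also fails if it takes over 72 s, if anything falls off the work surface, if the arm or the gripper's body presses on something with over 40 N, if the wrist force passes 120 N, or if a joint passes its speed limit or range.

### The arm

A 7-joint arm with a two-finger parallel gripper is mounted at the origin on the work surface. World frame = base frame: x ahead of the robot, y to its left, z up, the work surface at z = 0. Lengths are in m, angles in rad, forces in N, time in s.
With the tool pointing down it reaches from about 0.35 to 0.9 m from the base axis. Payload 19.9 kg.
Tool frame: the origin (TCP) lies between the finger pads; the fingertips stand 8 mm ahead of it and the grasp point (between the pads) lies 11 mm behind it; z points along the fingers, x is the direction in which the jaws open and shut, and the axes are right-handed (so a half turn about z gives the same grasp; the last joint's range is limited). The gripper opens to 85 mm and grips with 20 to 120 N. Pads are 22 mm wide; open, the fingers measure 114 mm over their backs; the gripper's body (76 mm by 85 mm) begins 54 mm behind the grasp point. The pads swing forward as they close: fully open they stand 13 mm farther back than shut.
Start: joints at [-1.145, 0.417, -0.01, 1.614, 0.005, 1.111, -0.053], TCP at [0.282, 0.558, 0.239] pointing down, gripper open.
Joint ranges: [-2.81, 2.81], [-0.39, 2.02], [-1.27, 1.25], [0.06, 2.57], [-1.19, 4.33], [0.19, 2], [-2.82, 2.82]. Speed limits (rad/s): [1.89, 1.89, 2.39, 2.39, 3.01, 3.01, 3.01].

### API

Orientations are given as a rotation vector (axis times angle).
In Python, from workcell import * gives the robot as it stands.
- The arm moves only by the tool drive_tool, never from a script. Its arguments are lists of equal length, an entry for each row: "translation": the shift along the tool's x, y, z in m, a list of three; "twist": the turn, a rotation vector about the tool's x, y, z in degrees, a list of three; "jaw": the opening, from 0 (shut) to 1 (fully open). A call has 1 to 10 rows; each row shifts and turns the commanded pose from where the row before left it, along the tool's axes as they then stand; what a row does not reach is not made up. A row lasts 1/10 s, in which the tool goes at most 50 mm and 8.59 degrees, less where a joint would pass 70% of its speed; a pose out of reach is approached as far as the arm can. A call with a gripper value outside its range is refused whole. The fingers move at their own pace and stop on an object; "force" is the grip in N (left out, the last holds). Time passes only in rows, so rows that do not move let the fingers close. It gives the time, the measured TCP pose, the force and the opening at its end, in the units of the state.
- get_state(): the state, without advancing time (a new reading comes with each control period).
- camera(name): name is "scene" or "top"; returns a dict with "image" (480x640x3 uint8, blue, green, red), "fovy" (degrees; the focal length in pixels is half the picture's height over the tangent of half this angle, whatever the lens; pixels are square), "cx", "cy" (the principal point, pixels), "dist" ([k1, k2, p1, p2, k3] as OpenCV has them; the pictures are not rectified), "world_to_cam" (4x4, takes a point from world to camera coordinates). Camera axes: x right, y down, z forward; pixel columns grow to the right and rows downward; lengths in m; the calibration is good to about 2 mm. A picture is of the moment at which its call begins. There is no depth.
- close_job(): hands the job in, once; it reports no verdict.
The state is a dict: "time": time; "q": joint angles; "joint_velocities": joint speeds; "effort": joint torques, N m; "tcp_pos": TCP position; "orientation": TCP orientation; "ft_force": force on the tool from outside, world axes, zero at the start; "wrist_torque": the same for the moment, N m; "opening": opening from 0.0 (shut) to 1.0 (fully open).
Only numpy, scipy, OpenCV 4.12 (cv2) and the standard library are available. Lean on these libraries where they do the work, as an engineer would, in place of code of your own. Each camera call takes 0.05 s, during which the arm holds its last target.

## Working session

There is one attempt and no reset: what is moved stays moved. The work goes in short steps, Python scripts to look and compute and a tool call to move; the robot and the scene stay as the last step left them, time stands still between calls to the robot, and variables do not carry over. Pictures are saved under pics/ and viewed, and the job is handed in when it is done.

Besides the shell and the picture viewer there is one more tool, called as name(argument=value, ...) on one line, values as JSON. drive_tool: Moves the arm, as the interface text tells. Its arguments: {"type":"object","properties":{"translation":{"type":"array"},"twist":{"type":"array"},"jaw":{"type":"array"},"force":{"type":"number"}},"required":["translation","twist","jaw"]}

```bash
mkdir -p pics; ls; python3 - <<'E'
from workcell import *
import cv2,pickle,numpy as np
s=get_state();print({k:np.round(v,3) for k,v in s.items()})
d={}
for n in("scene","top"):
    c=camera(n);d[n]=c;cv2.imwrite(f"pics/{n}0.png",c["image"]);print(n,c["fovy"],c["cx"],c["cy"],c["dist"]);print(np.round(c["world_to_cam"],3))
pickle.dump(d,open("c0.pkl","wb"))
E
```

```text
pics
{'time': np.float64(0.0), 'q': array([-1.145,  0.418, -0.01 ,  1.614,  0.005,  1.111, -0.053]), 'joint_velocities': array([-0.001,  0.001,  0.002,  0.   , -0.   , -0.001,  0.001]), 'effort': array([ 1.0000e-03, -8.6446e+01,  6.7900e-01, -4.3489e+01,  1.9000e-02,
        7.0000e-03, -0.0000e+00]), 'tcp_pos': array([0.282, 0.558, 0.239]), 'orientation': array([ 2.675e+00,  1.646e+00, -2.000e-03]), 'ft_force': array([-0.388,  0.115,  0.241]), 'wrist_torque': array([-0.006,  0.01 ,  0.001]), 'opening': np.float64(1.002)}
scene 47.302108896272706 318.7073002023136 236.55348430868096 [0.03966666 0.         0.         0.         0.        ]
[[ 0.798  0.602  0.019 -0.47 ]
 [ 0.388 -0.489 -0.781 -0.149]
 [-0.461  0.631 -0.624  1.228]
 [ 0.     0.     0.     1.   ]]
top 56.14171266206689 327.23674751941815 235.99642343333878 [-0.06824339  0.          0.          0.          0.        ]
[[-0.009 -1.     0.008  0.009]
 [-0.989  0.007 -0.15   0.562]
 [ 0.15  -0.009 -0.989  0.736]
 [ 0.     0.     0.     1.   ]]
```

View pics/scene0.png

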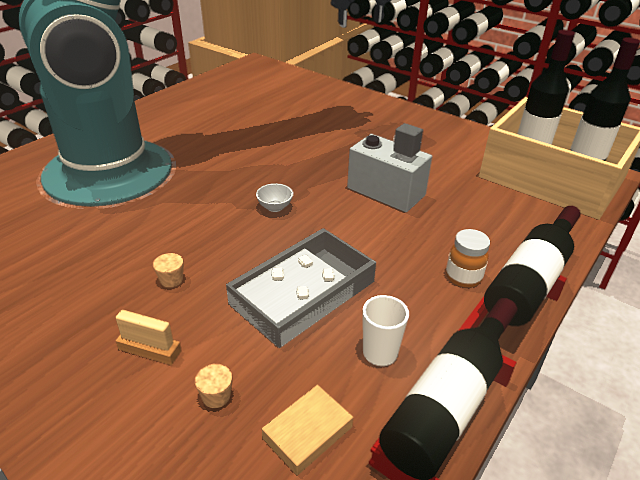

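View pics/top0.png

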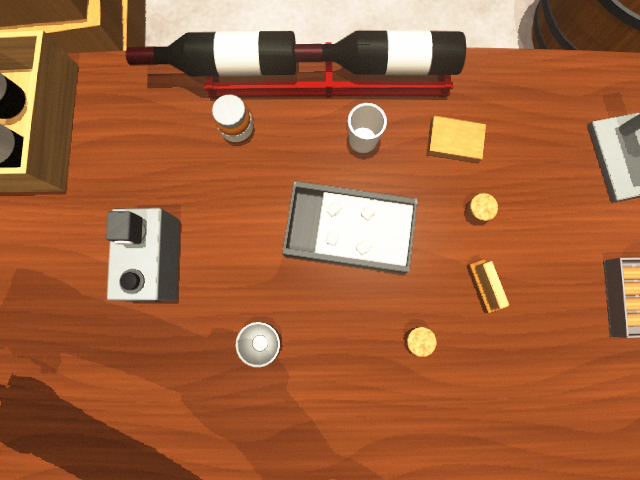

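The top view shows the deck at about (285-417, 183-272) with the trough at the left. The scraper is near (489,286), and the lamp near (140,255) with its button at (131,280) and head at (125,227). I'll zoom in to pick corners.

```bash
cat > h.py <<'E'
import cv2,numpy as np,pickle
def K(c):
    f=240/np.tan(np.radians(c["fovy"])/2);return np.array([[f,0,c["cx"]],[0,f,c["cy"]],[0,0,1.]])
def ray(c,uv):
    p=cv2.undistortPoints(np.array([[uv]],float),K(c),np.array(c["dist"]))[0,0]
    M=np.array(c["world_to_cam"]);R=M[:3,:3];o=-R.T@M[:3,3];return o,R.T@np.array([p[0],p[1],1])
def onz(c,uv,z):
    o,d=ray(c,uv);return o+d*(z-o[2])/d[2]
def proj(c,P):
    M=np.array(c["world_to_cam"]);return cv2.projectPoints(np.atleast_2d(np.array(P,float)),cv2.Rodrigues(M[:3,:3])[0],M[:3,3],K(c),np.array(c["dist"]))[0][:,0]
def crop(img,x0,y0,w,h,s,name):
    cv2.imwrite(name,cv2.resize(img[y0:y0+h,x0:x0+w],None,fx=s,fy=s,interpolation=cv2.INTER_CUBIC))
E
python3 - <<'E'
from h import *
d=pickle.load(open("c0.pkl","rb"));t=d["top"]["image"]
a=t[170:290,270:430];b=t[245:325,455:525];l=t[195:315,95:195]
cv2.imwrite("pics/a.png",cv2.resize(a,None,fx=5,fy=5,interpolation=2))
o=np.zeros((480,780,3),np.uint8)
o[:480,:400]=cv2.resize(l,None,fx=4,fy=4,interpolation=2)
o[:400,410:760]=cv2.resize(b,None,fx=5,fy=5,interpolation=2)
cv2.imwrite("pics/b.png",o)
E
```

```text
(no output)
```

View pics/a.png

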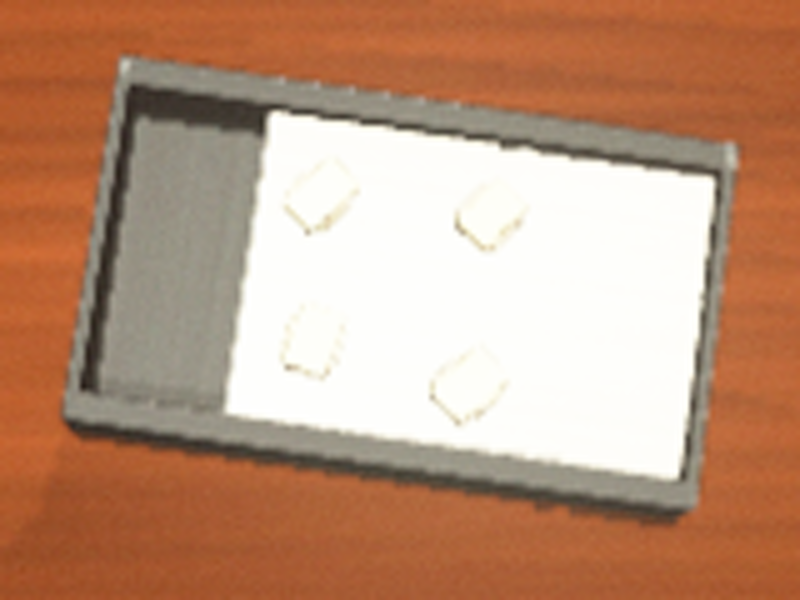

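View pics/b.png

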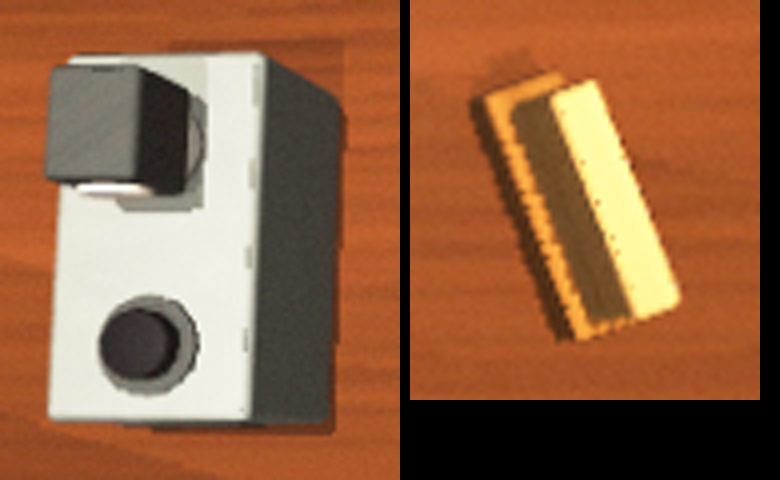

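```bash
cat > m.py <<'E'
from h import *
d=pickle.load(open("c0.pkl","rb"));t=d["top"];s=d["scene"]
def P(pts,x0,y0,sc,z,ox=0): return np.array([onz(t,(x0+(u-ox+.5)/sc-.5,y0+(v+.5)/sc-.5),z) for u,v in pts])
def show(n,q,):
    print(n,"ctr",np.round(q.mean(0),4),"edges",np.round([np.linalg.norm(q[i]-q[(i+1)%4]) for i in range(4)],4),"ang",[round(float(np.degrees(np.arctan2(*(q[(i+1)%4]-q[i])[[1,0]]))),1) for i in range(4)])
show("deck",P([(122,60),(737,147),(693,508),(66,425)],270,170,5,.046))
show("decktop",P([(266,112),(716,176),(684,478),(226,412)],270,170,5,.034))
show("rib",P([(553,95),(598,80),(681,300),(636,318)],455,245,5,.068,410))
show("house",P([(70,55),(265,55),(248,418),(48,416)],95,195,4,.1))
show("head",P([(52,66),(140,66),(136,185),(46,180)],95,195,4,.162))
print("button",P([(139,343)],95,195,4,.115))
print("chips",np.round(P([(320,195),(490,212),(313,338),(467,383)],270,170,5,.043),4))
for n,(u,v),z in [("bungb",(422,341),.042),("bunga",(484,207),.042),("cup",(258,344),.035),("tumb",(367,120),.09),("jar",(229,109),.085),("labels",(458,138),.025)]: print(n,np.round(onz(t,(u,v),z),3))
E
python3 m.py
```

```text
deck ctr [ 0.5782 -0.0358  0.046 ] edges [0.2177 0.1278 0.2161 0.1299] ang [-98.6, 171.0, 82.0, -8.3]
decktop ctr [ 0.5765 -0.0606  0.034 ] edges [0.1613 0.1083 0.1608 0.108 ] ang [-98.6, 171.9, 81.3, -7.8]
rib ctr [ 0.4747 -0.2759  0.068 ] edges [0.0164 0.0774 0.0166 0.0781] ang [-72.8, -162.0, 109.9, 17.8]
house ctr [0.5278 0.3159 0.1   ] edges [0.0813 0.1463 0.0812 0.1464] ang [-90.6, 179.9, 89.4, -0.0]
head ctr [0.5616 0.3158 0.162 ] edges [0.0337 0.0447 0.0343 0.043 ] ang [-90.6, -178.5, 86.5, 0.8]
button [[0.4831217  0.31440235 0.115     ]]
chips [[ 0.61   -0.007   0.043 ]
 [ 0.6035 -0.0662  0.043 ]
 [ 0.5596 -0.004   0.043 ]
 [ 0.5435 -0.0569  0.043 ]]
bungb [ 0.382 -0.154  0.042]
bunga [ 0.612 -0.273  0.042]
cup [0.379 0.123 0.035]
tumb [ 0.753 -0.064  0.09 ]
jar [0.777 0.172 0.085]
labels [ 0.746 -0.239  0.025]
```

```bash
python3 - <<'E'
from h import *
d=pickle.load(open("c0.pkl","rb"));s=d["scene"];im=s["image"].copy()
def box(c,yaw,pts,col):
    a=np.radians(yaw);R=np.array([[np.cos(a),-np.sin(a),0],[np.sin(a),np.cos(a),0],[0,0,1]])
    for p in proj(s,np.array(pts)@R.T+np.array([*c,0])): cv2.circle(im,tuple(int(round(4*v)) for v in p),4,col,-1,shift=2)
B=lambda a,b,z:[[i*a,j*b,z] for i in(-1,1) for j in(-1,1)]
box((.4747,-.2759),17.9,B(.04,.009,.068)+B(.046,.015,0),(0,0,255))
box((.5785,-.036),-8.3,B(.065,.11,.046),(0,0,255))
box((.5785,-.036),-8.3,[[-.055,.055,.034],[.055,.055,.034]],(0,255,0))
box((.5278,.3155),-.3,B(.075,.042,.1)+[[-.045,0,.115]],(0,0,255))
box((.5278,.3155),-.3,[[x+.035,y,z] for x,y,z in B(.022,.018,.162)],(0,255,0))
o=np.zeros((540,800,3),np.uint8)
o[:,:450]=cv2.resize(im[220:400,100:250],None,fx=3,fy=3,interpolation=2)
o[:270,460:]=cv2.resize(im[120:210,340:453],(340,270),interpolation=2)
o[280:520,460:]=cv2.resize(im[225:345,220:390],(340,240),interpolation=2)
cv2.imwrite("pics/chk.png",o)
E
```

```text
(no output)
```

View pics/chk.png

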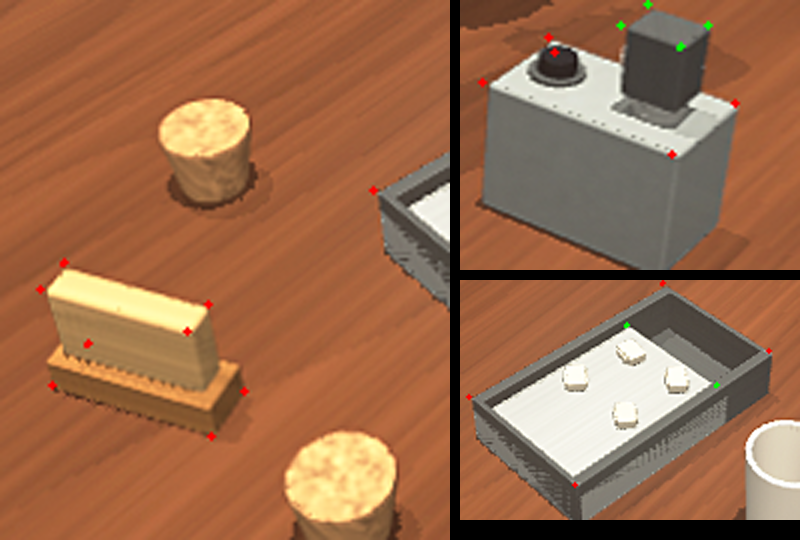

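drive_tool(translation=[[-0.033, 0.0275, 0], [-0.033, 0.0275, 0], [-0.033, 0.0275, 0], [-0.033, 0.0275, 0], [-0.033, 0.0275, 0], [-0.033, 0.0275, 0], [-0.033, 0.0275, 0], [-0.033, 0.0275, 0], [-0.033, 0.0275, 0], [-0.033, 0.0275, 0]], twist=[[0, 0, 0], [0, 0, 0], [0, 0, 0], [0, 0, 0], [0, 0, 0], [0, 0, 0], [0, 0, 0], [0, 0, 0], [0, 0, 0], [0, 0, 0]], jaw=[1, 1, 1, 1, 1, 1, 1, 1, 1, 1])

```text
time: 1.1
tcp_pos: [0.3784, 0.1375, 0.2393]
orientation: [-2.676, -1.646, -0.0]
ft_force: [1.1, -0.6, -0.2]
opening: 1.002
```

The overlay in the scene view agrees with the top-view poses to about 1-2 px, a small common shift up and left. That is close enough to go on.

drive_tool(translation=[[-0.0325, 0.0272, 0], [-0.0325, 0.0272, 0], [-0.0325, 0.0272, 0], [-0.0325, 0.0272, 0], [-0.0325, 0.0272, 0], [-0.0325, 0.0272, 0], [-0.0325, 0.0272, 0], [-0.0325, 0.0272, 0], [-0.0325, 0.0272, 0], [-0.0325, 0.0272, 0]], twist=[[0, 0, 8.5], [0, 0, 8.5], [0, 0, 8.5], [0, 0, 8.5], [0, 0, 8.5], [0, 0, 8.5], [0, 0, 8.5], [0, 0, 8.5], [0, 0, 8.5], [0, 0, 8.5]], jaw=[1, 1, 1, 1, 1, 1, 1, 1, 1, 1])

```text
time: 2.1
tcp_pos: [0.213, -0.2114, 0.2392]
orientation: [3.083, -0.604, 0.0]
ft_force: [1.4, -1.7, 1.0]
opening: 1.003
```

drive_tool(translation=[[0.038, -0.0056, 0], [0.038, -0.0056, 0], [0.038, -0.0056, 0], [0.038, -0.0056, 0], [0.038, -0.0056, 0], [0.038, -0.0056, 0], [0.038, -0.0056, 0], [0, 0, 0], [0, 0, 0]], twist=[[0, 0, 0], [0, 0, 0], [0, 0, 0], [0, 0, 0], [0, 0, 0], [0, 0, 0], [0, 0, 0], [0, 0, 8.3], [0, 0, 8.3]], jaw=[1, 1, 1, 1, 1, 1, 1, 1, 1])

```text
time: 3.0
tcp_pos: [0.4763, -0.2731, 0.2386]
orientation: [2.963, -1.041, -0.002]
ft_force: [-0.3, -0.7, 0.6]
opening: 1.0
```

drive_tool(translation=[[0, 0, 0.02], [0, 0, 0.03], [0, 0, 0.03], [0, 0, 0.03], [0, 0, 0]], twist=[[0, 0, 8.3], [0, 0, 8.3], [0, 0, 8.3], [0, 0, 8.3], [0, 0, 0]], jaw=[1, 1, 1, 1, 1])

```text
time: 3.5
tcp_pos: [0.4743, -0.2718, 0.1262]
orientation: [2.544, -1.84, -0.008]
ft_force: [-0.2, -0.2, 1.4]
opening: 0.998
```

```bash
cat > st.py <<'E'
from workcell import *
import numpy as np
from scipy.spatial.transform import Rotation as R
def st():
    s=get_state();r=R.from_rotvec(s["orientation"]).as_matrix()
    phi=np.degrees(np.arctan2(r[1,0],r[0,0]))
    print("t",round(s["time"],2),"tcp",np.round(s["tcp_pos"],4),"phi",round(phi,2),"z",np.round(r[:,2],4),"F",np.round(s["ft_force"],1),"T",np.round(s["wrist_torque"],2),"op",round(s["opening"],3),"q",np.round(s["q"],2))
    return s,r
def go(tx,ty,tz,phit=None):
    s,r=st();d=r.T@(np.array([tx,ty,tz])-s["tcp_pos"]);print("tool shift",np.round(d,4), "twist z", None if phit is None else round(-((phit-np.degrees(np.arctan2(r[1,0],r[0,0]))+180)%360-180),2))
E
python3 - <<'E'
from st import *
go(.4752,-.2755,.037,-72.1)
E
```

```text
t 3.5 tcp [ 0.4743 -0.2718  0.1262] phi -71.75 z [-0.0056  0.0012 -1.    ] F [-0.2 -0.2  1.4] T [ 0.05 -0.01 -0.01] op 0.998 q [-0.17  0.55  0.82  1.92 -0.52  0.89 -0.34]
tool shift [ 0.004  -0.0002  0.0892] twist z 0.35
```

drive_tool(translation=[[0.004, 0, 0.029], [0, 0, 0.03], [0, 0, 0.02], [0, 0, 0.01], [0, 0, 0], [0, 0, 0]], twist=[[0, 0, 0], [0, 0, 0], [0, 0, 0], [0, 0, 0], [0, 0, 0], [0, 0, 0]], jaw=[1, 1, 1, 1, 1, 0.6], force=60)

```text
time: 4.1
tcp_pos: [0.4778, -0.2771, 0.0417]
orientation: [-2.549, 1.836, -0.002]
ft_force: [0.8, -0.0, 0.5]
opening: 0.856
```

```bash
python3 - <<'E'
from st import *
from h import *
go(.4752,-.2755,.037,-72.1)
for n in("scene","top"):
    c=camera(n);crop(c["image"],*((80,220,200,200) if n=="scene" else (430,230,120,120)),*((3,) if n=="scene" else (5,)),f"pics/{n}1.png")
E
```

```text
t 4.1 tcp [ 0.4778 -0.2771  0.0417] phi -71.52 z [ 1.2e-03 -5.0e-04 -1.0e+00] F [ 0.8 -0.   0.5] T [ 0.03 -0.01  0.01] op 0.856 q [-0.07  0.68  0.7   1.95 -0.64  0.75 -0.23]
tool shift [-0.0024  0.0019  0.0046] twist z 0.58
```

View pics/scene1.png

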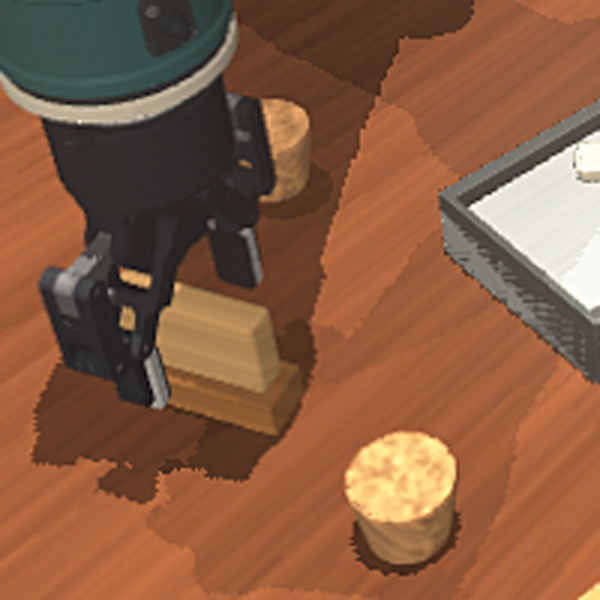

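View pics/top1.png

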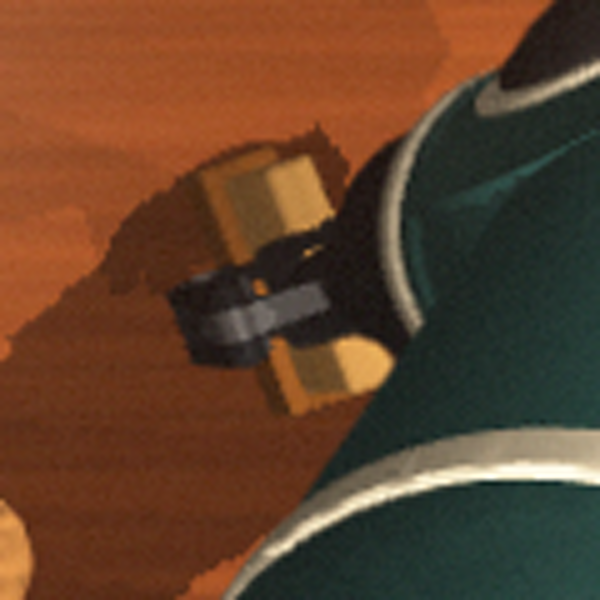

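The pads straddle the middle of the rib, and the bungs are clear. I'll make the fine correction and close.

drive_tool(translation=[[-0.002, 0.002, 0.004], [0, 0, 0], [0, 0, 0], [0, 0, 0], [0, 0, 0], [0, 0, 0], [0, 0, 0], [0, 0, 0]], twist=[[0, 0, 0.6], [0, 0, 0], [0, 0, 0], [0, 0, 0], [0, 0, 0], [0, 0, 0], [0, 0, 0], [0, 0, 0]], jaw=[0.6, 0.5, 0.3, 0.1, 0, 0, 0, 0], force=60)

```text
time: 5.0
tcp_pos: [0.4748, -0.2755, 0.0365]
orientation: [-2.538, 1.851, -0.0]
ft_force: [-1.1, 1.0, 5.1]
opening: 0.203
```

```bash
python3 - <<'E'
from st import *
go(.4752,-.2755,.037,-72.1)
E
```

```text
t 5.0 tcp [ 0.4748 -0.2755  0.0365] phi -72.2 z [ 3.e-04 -1.e-04 -1.e+00] F [-1.1  1.   5.1] T [0.35 0.19 0.03] op 0.203 q [-0.07  0.69  0.7   1.96 -0.65  0.74 -0.24]
tool shift [ 0.0001 -0.0004 -0.0005] twist z -0.1
```

drive_tool(translation=[[0, 0, -0.02], [0, 0, -0.03], [0, 0, -0.04], [-0.025, -0.0273, 0], [-0.025, -0.0273, 0], [-0.025, -0.0273, 0], [-0.025, -0.0273, 0], [-0.025, -0.0273, 0], [0, 0, 0], [0, 0, 0]], twist=[[0, 0, 0], [0, 0, 0], [0, 0, 0], [0, 0, 0], [0, 0, 0], [0, 0, 0], [0, 0, 0], [0, 0, 0], [0, 0, 8.5], [0, 0, 8.5]], jaw=[0, 0, 0, 0, 0, 0, 0, 0, 0, 0])

```text
time: 6.0
tcp_pos: [0.5667, -0.1134, 0.126]
orientation: [2.233, -2.21, -0.001]
ft_force: [-0.7, -0.3, -2.7]
opening: 0.203
```

drive_tool(translation=[[0, 0, 0], [0, 0, 0], [0, 0, 0]], twist=[[0, 0, 8.5], [0, 0, 0.6], [0, 0, 0]], jaw=[0, 0, 0])

```text
time: 6.3
tcp_pos: [0.5663, -0.1146, 0.126]
orientation: [2.059, -2.372, -0.0]
ft_force: [0.3, -0.3, -2.3]
opening: 0.204
```

```bash
python3 - <<'E'
from st import *
from h import *
go(.567,-.115,.0715,-98.3)
d={}
for n in("scene","top"):
    c=camera(n);d[n]=c;cv2.imwrite(f"pics/{n}2.png",c["image"])
pickle.dump(d,open("c2.pkl","wb"))
E
```

```text
t 6.3 tcp [ 0.5663 -0.1146  0.126 ] phi -98.07 z [-6.e-04 -4.e-04 -1.e+00] F [ 0.3 -0.3 -2.3] T [ 0.02 -0.02  0.02] op 0.204 q [-0.52  0.65  0.92  1.85 -0.63  0.96 -1.04]
tool shift [ 0.0002 -0.0008  0.0545] twist z 0.23
```

View pics/scene2.png

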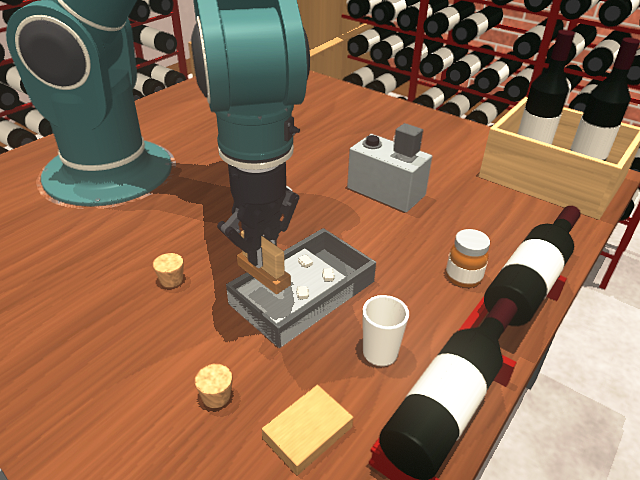

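View pics/top2.png

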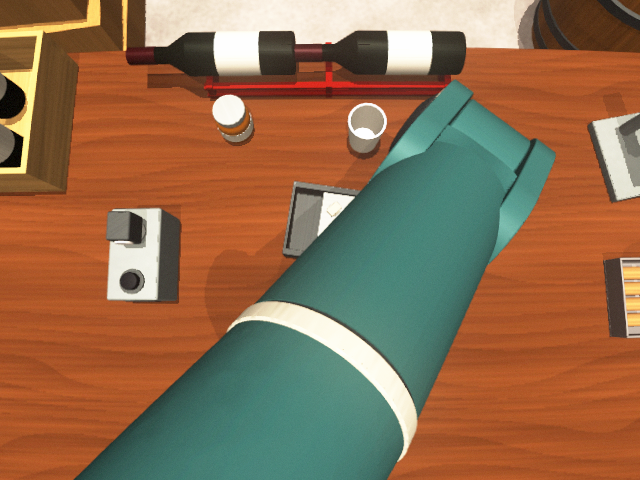

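The scraper hangs level over the closed end at scene (263,270), in line with the deck. I'll lower it.

drive_tool(translation=[[0, -0.0008, 0.02], [0, 0, 0.02], [0, 0, 0.01], [0, 0, 0.004], [0, 0, 0], [0, 0, 0]], twist=[[0, 0, 0.2], [0, 0, 0], [0, 0, 0], [0, 0, 0], [0, 0, 0], [0, 0, 0]], jaw=[0, 0, 0, 0, 0, 0])

```text
time: 7.0
tcp_pos: [0.5676, -0.115, 0.073]
orientation: [-2.051, 2.379, -0.001]
ft_force: [-0.4, -0.5, -1.0]
opening: 0.204
```

```bash
python3 - <<'E'
from st import *
from h import *
go(.567,-.115,.0712,-98.3)
c=camera("scene");crop(c["image"],200,210,200,150,4,"pics/s3.png")
E
```

```text
t 7.0 tcp [ 0.5676 -0.115   0.073 ] phi -98.49 z [ 9.e-04 -2.e-04 -1.e+00] F [-0.4 -0.5 -1. ] T [-0.03  0.    0.02] op 0.204 q [-0.47  0.72  0.85  1.87 -0.7   0.87 -0.99]
tool shift [0.0001 0.0006 0.0018] twist z -0.19
```

View pics/s3.png

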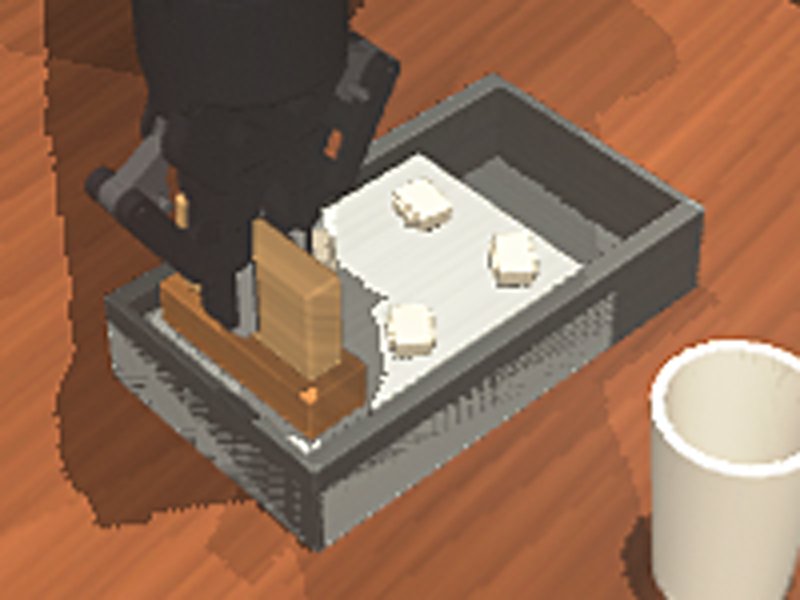

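drive_tool(translation=[[0, 0.0005, 0.0015], [-0.008, 0, 0], [-0.008, 0, 0], [-0.008, 0, 0], [-0.008, 0, 0], [-0.008, 0, 0], [-0.008, 0, 0], [-0.008, 0, 0], [-0.008, 0, 0], [-0.008, 0, 0]], twist=[[0, 0, -0.2], [0, 0, 0], [0, 0, 0], [0, 0, 0], [0, 0, 0], [0, 0, 0], [0, 0, 0], [0, 0, 0], [0, 0, 0], [0, 0, 0]], jaw=[0, 0, 0, 0, 0, 0, 0, 0, 0, 0])

```text
time: 8.05
tcp_pos: [0.5772, -0.0429, 0.0708]
orientation: [2.055, -2.376, 0.0]
ft_force: [-0.1, -0.6, -1.5]
opening: 0.198
```

```bash
python3 - <<'E'
from st import *
from h import *
s,r=st()
e=np.array(s["tcp_pos"])[:2]-[.578,-.036];a=np.radians(-8.3)
print("local",e[0]*np.cos(a)+e[1]*np.sin(a),-e[0]*np.sin(a)+e[1]*np.cos(a))
c=camera("scene");crop(c["image"],200,210,200,150,4,"pics/s4.png")
E
```

```text
t 8.05 tcp [ 0.5772 -0.0429  0.0708] phi -98.3 z [-0.e+00 -2.e-04 -1.e+00] F [-0.1 -0.6 -1.5] T [-0.07 -0.03 -0.01] op 0.198 q [-0.6   0.73  0.85  1.87 -0.71  0.87 -1.11]
local 0.00021146118848138732 -0.0069247029264239805
```

View pics/s4.png

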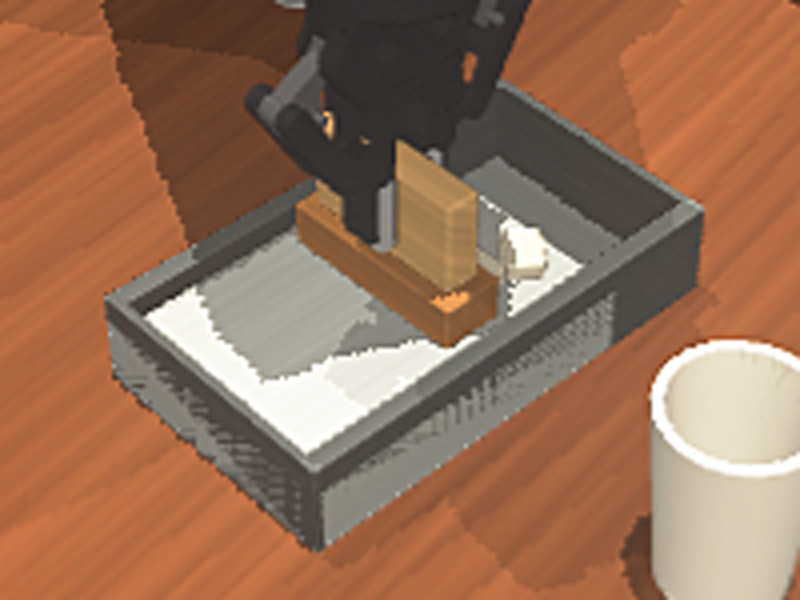

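Centred and square to the deck, with the chips moving ahead of the foot. Now for the rest of the push.

drive_tool(translation=[[-0.006, 0, 0], [-0.006, 0, 0], [-0.006, 0, 0], [-0.006, 0, 0], [-0.006, 0, 0], [-0.006, 0, 0], [-0.006, 0, 0], [-0.006, 0, 0], [-0.005, 0, 0], [0, 0, 0]], twist=[[0, 0, 0], [0, 0, 0], [0, 0, 0], [0, 0, 0], [0, 0, 0], [0, 0, 0], [0, 0, 0], [0, 0, 0], [0, 0, 0], [0, 0, 0]], jaw=[0, 0, 0, 0, 0, 0, 0, 0, 0, 0])

```text
time: 9.1
tcp_pos: [0.5849, 0.0098, 0.0707]
orientation: [-2.056, 2.375, 0.0]
ft_force: [-0.4, -0.1, -2.1]
opening: 0.201
```

```bash
python3 - <<'E'
from st import *
from h import *
s,r=st()
e=np.array(s["tcp_pos"])[:2]-[.578,-.036];a=np.radians(-8.3)
print("local",e[0]*np.cos(a)+e[1]*np.sin(a),-e[0]*np.sin(a)+e[1]*np.cos(a))
c=camera("scene");crop(c["image"],200,210,200,150,4,"pics/s5.png")
c=camera("top");crop(c["image"],270,170,160,120,5,"pics/t5.png")
E
```

```text
t 9.1 tcp [0.5849 0.0098 0.0707] phi -98.24 z [-1.e-04  2.e-04 -1.e+00] F [-0.4 -0.1 -2.1] T [ 0.03  0.01 -0.02] op 0.201 q [-0.69  0.74  0.85  1.86 -0.71  0.88 -1.2 ]
local 0.0002193831495730823 0.04636070102935659
```

View pics/s5.png

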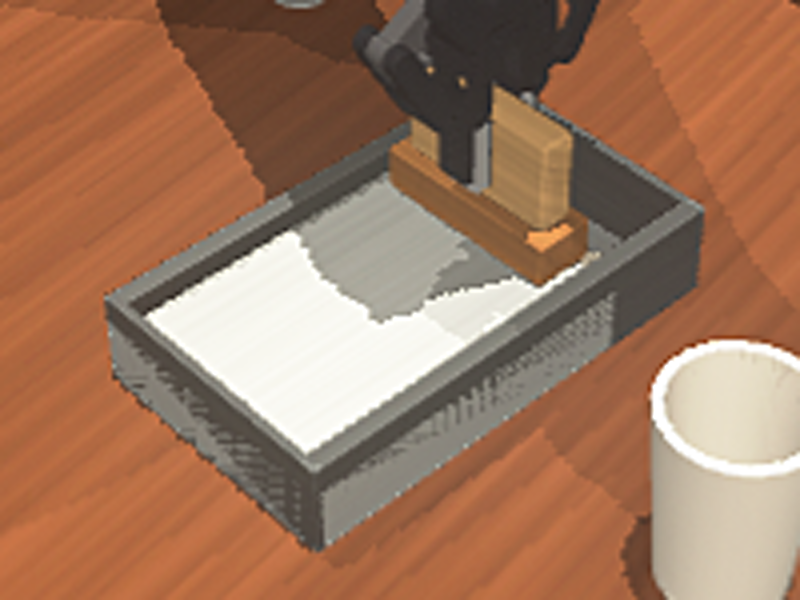

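View pics/t5.png

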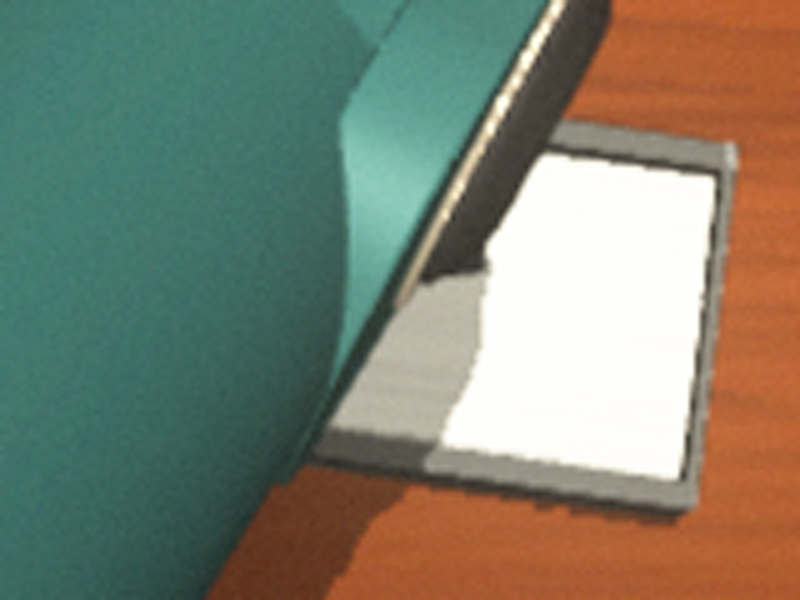

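drive_tool(translation=[[-0.003, 0, 0], [-0.003, 0, 0], [0, 0, 0], [0.01, 0, 0], [0.02, 0, -0.01], [0.02, 0, -0.03], [0.02, 0, -0.04], [0, 0, 0]], twist=[[0, 0, 0], [0, 0, 0], [0, 0, 0], [0, 0, 0], [0, 0, 0], [0, 0, 0], [0, 0, 0], [0, 0, 0]], jaw=[0, 0, 0, 0, 0, 0, 0, 0])

```text
time: 10.0
tcp_pos: [0.5764, -0.0603, 0.1561]
orientation: [-2.045, 2.38, -0.008]
ft_force: [0.4, -0.5, -2.2]
opening: 0.205
```

```bash
python3 - <<'E'
from st import *
from h import *
s,r=st()
c=camera("scene");crop(c["image"],200,210,200,150,4,"pics/s6.png")
c=camera("top");crop(c["image"],270,170,160,120,5,"pics/t6.png")
E
```

```text
t 10.0 tcp [ 0.5764 -0.0603  0.1561] phi -98.65 z [ 0.0065 -0.0013 -1.    ] F [ 0.4 -0.5 -2.2] T [-0.01 -0.05 -0.05] op 0.205 q [-0.65  0.62  0.96  1.83 -0.6   1.   -1.16]
```

View pics/s6.png

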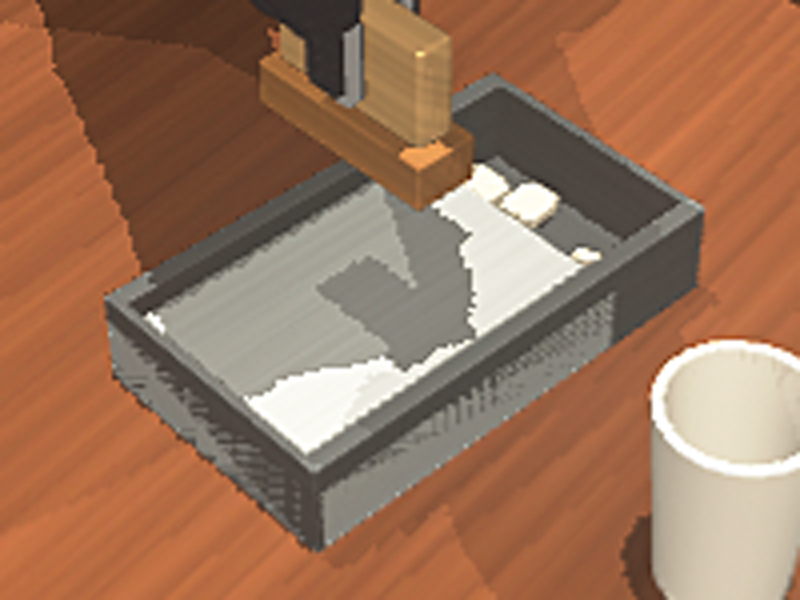

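View pics/t6.png

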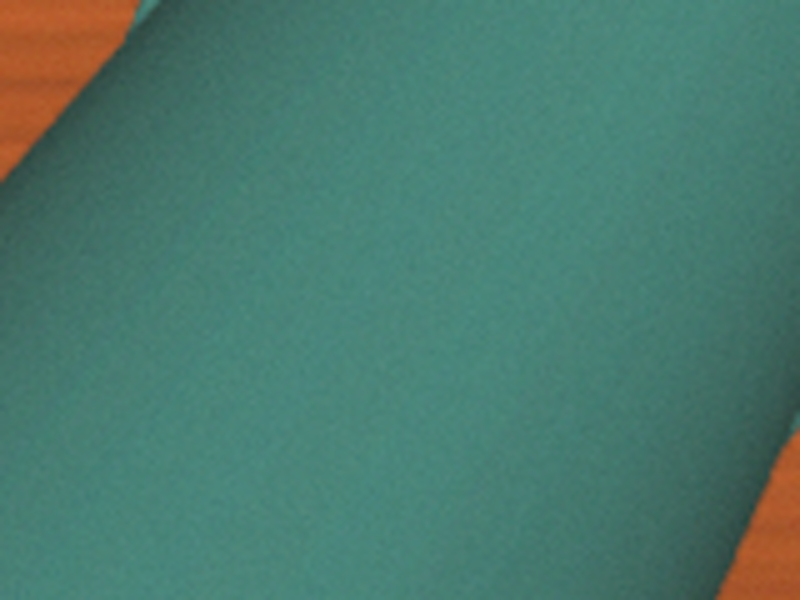

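Three chips are visible in the trough at (488,185), (530,203) and (585,255), and the flat top looks clear. I'll carry the scraper aside for a full check before setting it down.

drive_tool(translation=[[0.038, 0.0115, 0], [0.038, 0.0115, 0], [0.038, 0.0115, 0], [0.038, 0.0115, 0], [0.038, 0.0115, 0], [0.038, 0.0115, 0], [0, 0, 0.03], [0, 0, 0.02], [0, 0, 0]], twist=[[0, 0, 0], [0, 0, 0], [0, 0, 0], [0, 0, 0], [0, 0, 0], [0, 0, 0], [0, 0, -8], [0, 0, -8], [0, 0, 0]], jaw=[0, 0, 0, 0, 0, 0, 0, 0, 0])

```text
time: 11.0
tcp_pos: [0.4725, -0.2695, 0.0984]
orientation: [2.367, -2.064, -0.007]
ft_force: [0.5, 0.2, -1.5]
opening: 0.202
```

```bash
python3 - <<'E'
from st import *
from h import *
go(.4752,-.2755,.0372)
c=camera("scene");crop(c["image"],200,210,200,150,4,"pics/s7.png")
c=camera("top");cv2.imwrite("pics/t7.png",c["image"])
E
```

```text
t 11.0 tcp [ 0.4725 -0.2695  0.0984] phi -82.19 z [-0.0039  0.002  -1.    ] F [ 0.5  0.2 -1.5] T [-0.01 -0.02 -0.01] op 0.202 q [-0.17  0.6   0.82  1.95 -0.59  0.85 -0.46]
tool shift [ 0.0064 -0.0021  0.0611] twist z None
```

View pics/s7.png

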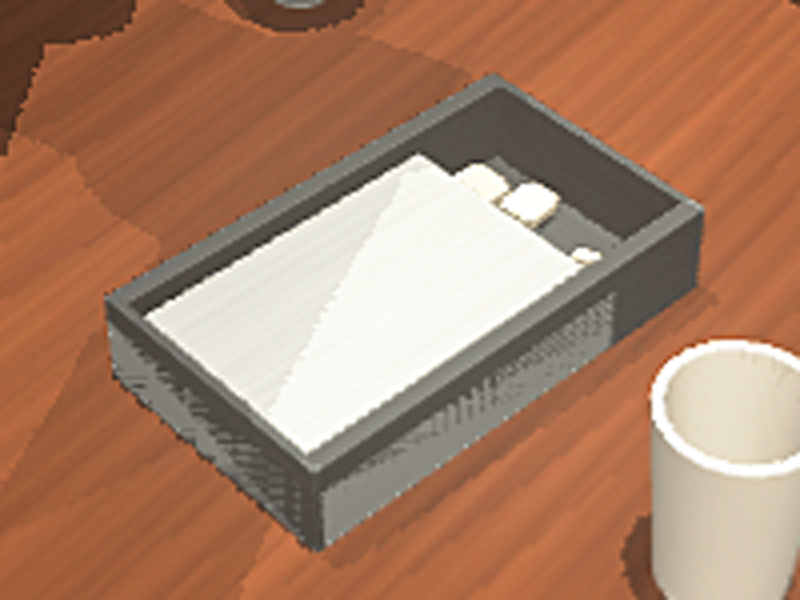

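View pics/t7.png

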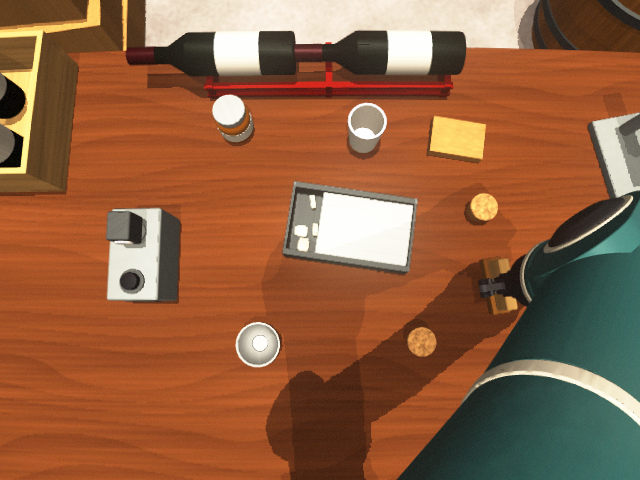

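All four chips are in the trough, at (312,202), (301,231), (315,229) and (302,245) in the top view. The flat top is empty. Now I'll set the scraper down.

drive_tool(translation=[[0.006, -0.002, 0.02], [0, 0, 0.02], [0, 0, 0.012], [0, 0, 0.004], [0, 0, 0.002], [0, 0, 0]], twist=[[0, 0, 0], [0, 0, 0], [0, 0, 0], [0, 0, 0], [0, 0, 0], [0, 0, 0]], jaw=[0, 0, 0, 0, 0, 0])

```text
time: 11.7
tcp_pos: [0.4775, -0.2758, 0.0434]
orientation: [-2.365, 2.068, -0.001]
ft_force: [0.6, 0.5, -1.8]
opening: 0.204
```

```bash
python3 -c "
from st import *
go(.4752,-.2755,.0365)"
```

```text
t 11.7 tcp [ 0.4775 -0.2758  0.0434] phi -82.33 z [ 6.e-04 -4.e-04 -1.e+00] F [ 0.6  0.5 -1.8] T [0.   0.02 0.02] op 0.204 q [-0.1   0.69  0.74  1.95 -0.67  0.76 -0.4 ]
tool shift [-0.0006  0.0022  0.0069] twist z None
```

drive_tool(translation=[[0, 0, 0.004], [0, 0, 0.002], [0, 0, 0.001], [0, 0, 0], [0, 0, 0]], twist=[[0, 0, 0], [0, 0, 0], [0, 0, 0], [0, 0, 0], [0, 0, 0]], jaw=[0, 0, 0, 0, 0])

```text
time: 12.2
tcp_pos: [0.4773, -0.2757, 0.0365]
orientation: [-2.365, 2.067, -0.0]
ft_force: [-3.3, 3.7, 11.6]
opening: 0.203
```

drive_tool(translation=[[0, 0, -0.0007], [0, 0, 0], [0, 0, 0], [0, 0, 0], [0, 0, 0], [0, 0, 0], [0, 0, 0], [0, 0, 0], [0, 0, 0]], twist=[[0, 0, 0], [0, 0, 0], [0, 0, 0], [0, 0, 0], [0, 0, 0], [0, 0, 0], [0, 0, 0], [0, 0, 0], [0, 0, 0]], jaw=[0, 0.2, 0.3, 0.5, 0.7, 1, 1, 1, 1])

```text
time: 13.1
tcp_pos: [0.4771, -0.2758, 0.0365]
orientation: [2.365, -2.067, 0.0]
ft_force: [-0.9, 0.8, -0.0]
opening: 1.002
```

drive_tool(translation=[[0, 0, -0.02], [0, 0, -0.04], [0, 0, -0.045], [0, 0, -0.045], [0, 0, -0.045], [0, 0, 0]], twist=[[0, 0, 0], [0, 0, 0], [0, 0, 0], [0, 0, 0], [0, 0, 0], [0, 0, 0]], jaw=[1, 1, 1, 1, 1, 1])

```text
time: 13.7
tcp_pos: [0.4787, -0.2771, 0.2366]
orientation: [-2.363, 2.066, -0.01]
ft_force: [0.6, 0.0, -0.1]
opening: 1.004
```

```bash
python3 - <<'E'
from st import *
from h import *
go(.4828,.315,.235,-90)
c=camera("scene");cv2.imwrite("pics/s8.png",c["image"])
E
```

```text
t 13.7 tcp [ 0.4787 -0.2771  0.2366] phi -82.32 z [ 0.0068 -0.0021 -1.    ] F [ 0.6  0.  -0.1] T [ 0.    0.01 -0.06] op 1.004 q [-0.29  0.43  0.99  1.83 -0.41  1.09 -0.6 ]
tool shift [-5.863e-01 -8.320e-02  3.000e-04] twist z 7.68
```

View pics/s8.png

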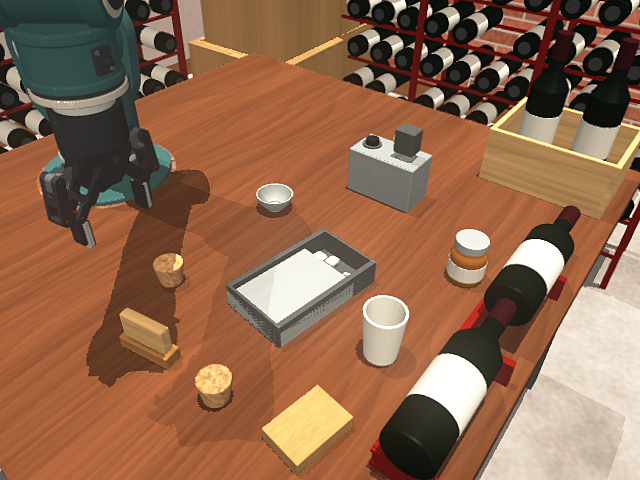

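The scraper stands upright on the table and the bystanders haven't moved. On to the button, with the jaws shut.

drive_tool(translation=[[-0.042, -0.006, 0], [-0.042, -0.006, 0], [-0.042, -0.006, 0], [-0.042, -0.006, 0], [-0.042, -0.006, 0], [-0.042, -0.006, 0], [-0.042, -0.006, 0], [-0.042, -0.006, 0], [-0.042, -0.006, 0], [-0.042, -0.006, 0]], twist=[[0, 0, 0], [0, 0, 0], [0, 0, 0], [0, 0, 0], [0, 0, 0], [0, 0, 0], [0, 0, 0], [0, 0, 0], [0, 0, 0], [0, 0, 0]], jaw=[0, 0, 0, 0, 0, 0, 0, 0, 0, 0])

```text
time: 14.75
tcp_pos: [0.4796, 0.1504, 0.2308]
orientation: [2.365, -2.066, -0.001]
ft_force: [1.6, -0.9, 0.2]
opening: -0.002
```

```bash
python3 -c "
from st import *
go(.4828,.315,.235,-90)"
```

```text
t 14.75 tcp [0.4796 0.1504 0.2308] phi -82.29 z [-9.e-04 -3.e-04 -1.e+00] F [ 1.6 -0.9  0.2] T [ 0.   -0.06 -0.03] op -0.002 q [-1.18  0.32  0.98  1.95 -0.31  1.04 -1.5 ]
tool shift [-0.1627 -0.0253 -0.0043] twist z 7.71
```

drive_tool(translation=[[-0.041, -0.0063, -0.004], [-0.041, -0.0063, 0], [-0.041, -0.0063, 0], [-0.04, -0.0063, 0], [0, 0, 0], [0, 0, 0]], twist=[[0, 0, 0], [0, 0, 0], [0, 0, 0], [0, 0, 0], [0, 0, 7.7], [0, 0, 0]], jaw=[0, 0, 0, 0, 0, 0])

```text
time: 15.35
tcp_pos: [0.4829, 0.3138, 0.2341]
orientation: [2.218, -2.222, 0.001]
ft_force: [0.4, -0.7, -0.8]
opening: -0.005
```

```bash
python3 - <<'E'
from st import *
from h import *
go(.4828,.315,.130,-90)
c=camera("scene");crop(c["image"],300,80,180,150,4,"pics/s9.png")
E
```

```text
t 15.35 tcp [0.4829 0.3138 0.2341] phi -90.09 z [-0.001  -0.0022 -1.    ] F [ 0.4 -0.7 -0.8] T [-0.03  0.03  0.01] op -0.005 q [-1.33  0.48  0.93  1.77 -0.42  1.12 -1.83]
tool shift [-0.0014  0.      0.1041] twist z -0.09
```

View pics/s9.png

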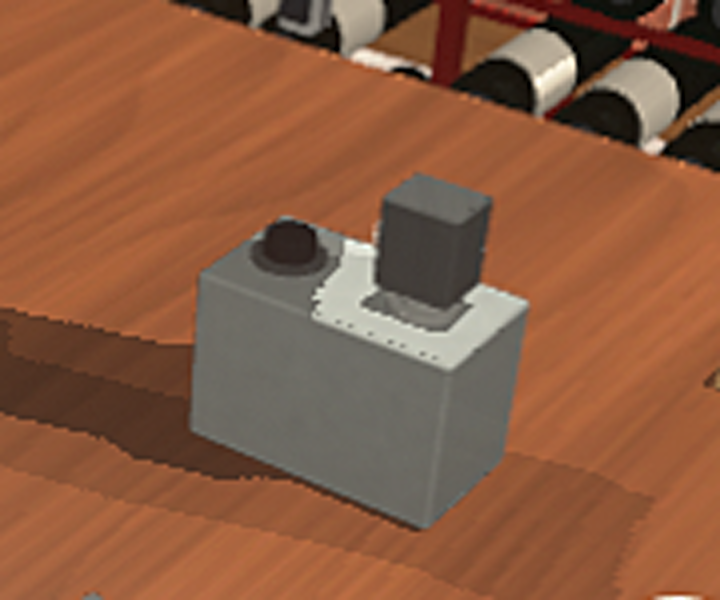

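```bash
python3 - <<'E'
from st import *
from h import *
s,r=st()
c=camera("scene");print(proj(c,[s["tcp_pos"],[.483,.3145,.115]]));cv2.imwrite("pics/s10.png",c["image"]);print(np.round(c["world_to_cam"],3))
c=camera("top");print(proj(c,[s["tcp_pos"],[.483,.3145,.115]]));cv2.imwrite("pics/t10.png",c["image"])
E
```

```text
t 15.4 tcp [0.4832 0.3129 0.2345] phi -89.89 z [-8.0e-04 -1.8e-03 -1.0e+00] F [-0.3  0.2  0.5] T [-0.04  0.04 -0.01] op -0.0 q [-1.33  0.47  0.93  1.77 -0.42  1.12 -1.83]
[[375.11210173  81.80831465]
 [370.51645496 137.25648771]]
[[ 0.798  0.602  0.019 -0.47 ]
 [ 0.388 -0.489 -0.781 -0.149]
 [-0.461  0.631 -0.624  1.228]
 [ 0.     0.     0.     1.   ]]
[[ 91.87544958 275.3801687 ]
 [129.30995172 280.45331077]]
```

View pics/s10.png

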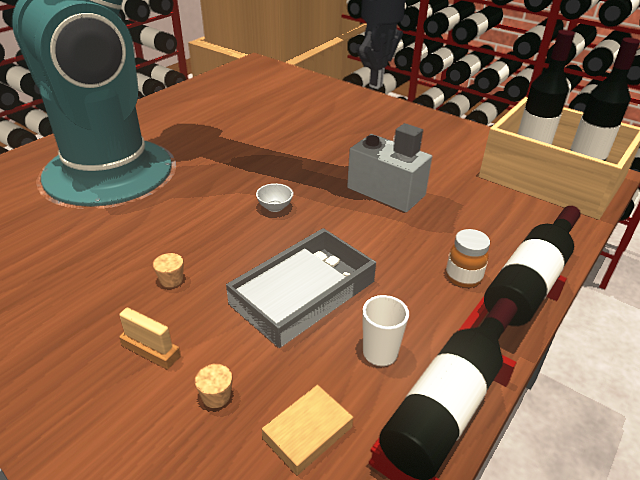

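View pics/t10.png

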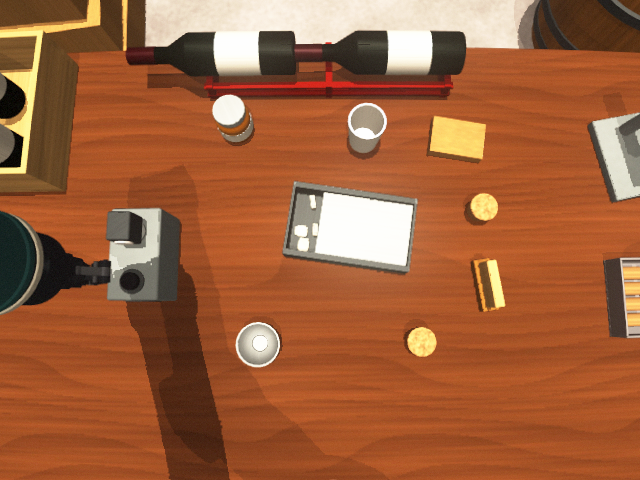

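The gripper is where the state says, with its tip at (377,87) in the scene view. I'll descend to just above the button.

drive_tool(translation=[[-0.002, 0, 0.02], [0, 0, 0.025], [0, 0, 0.025], [0, 0, 0.02], [0, 0, 0.008], [0, 0, 0]], twist=[[0, 0, 0], [0, 0, 0], [0, 0, 0], [0, 0, 0], [0, 0, 0], [0, 0, 0]], jaw=[0, 0, 0, 0, 0, 0])

```text
time: 16.1
tcp_pos: [0.4834, 0.3147, 0.1371]
orientation: [2.221, -2.22, -0.0]
ft_force: [0.8, -0.1, 0.1]
opening: -0.001
```

```bash
python3 - <<'E'
from st import *
from h import *
go(.4828,.315,.123,-90)
c=camera("scene");crop(c["image"],310,60,150,150,4,"pics/s11.png")
E
```

```text
t 16.1 tcp [0.4834 0.3147 0.1371] phi -89.98 z [-9.e-04 -8.e-04 -1.e+00] F [ 0.8 -0.1  0.1] T [-0.01 -0.03  0.02] op -0.001 q [-1.25  0.59  0.83  1.85 -0.53  0.95 -1.75]
tool shift [-0.0003  0.0006  0.0141] twist z 0.02
```

View pics/s11.png

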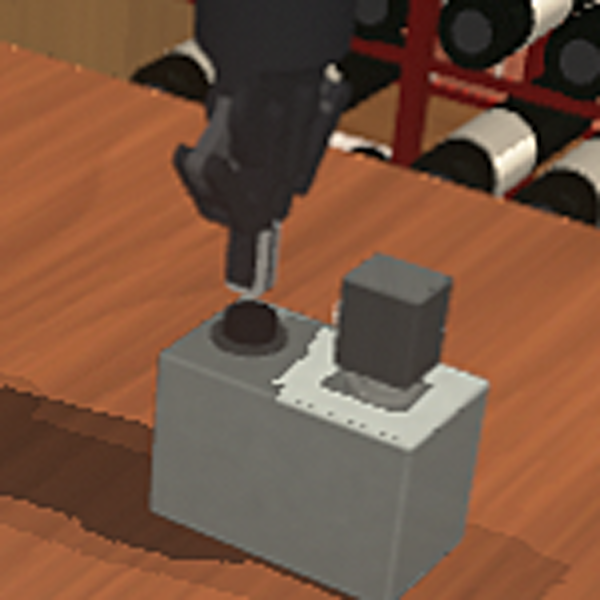

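drive_tool(translation=[[0, 0, 0.01], [0, 0, 0.004], [0, 0, 0.002], [0, 0, 0.002], [0, 0, 0.001], [0, 0, 0.001], [0, 0, 0]], twist=[[0, 0, 0], [0, 0, 0], [0, 0, 0], [0, 0, 0], [0, 0, 0], [0, 0, 0], [0, 0, 0]], jaw=[0, 0, 0, 0, 0, 0, 0])

```text
time: 16.85
tcp_pos: [0.4835, 0.3155, 0.1175]
orientation: [-2.221, 2.221, -0.0]
ft_force: [-0.5, -0.1, 0.2]
opening: 0.002
```

drive_tool(translation=[[0, 0, 0.001], [0, 0, 0.001], [0, 0, 0]], twist=[[0, 0, 0], [0, 0, 0], [0, 0, 0]], jaw=[0, 0, 0])

```text
time: 17.15
tcp_pos: [0.4835, 0.3154, 0.1154]
orientation: [2.221, -2.221, 0.0]
ft_force: [-0.2, -0.3, 0.2]
opening: -0.001
```

```bash
python3 - <<'E'
from st import *
from h import *
st()
c=camera("scene");crop(c["image"],310,60,150,150,4,"pics/s12.png")
E
```

```text
t 17.15 tcp [0.4835 0.3154 0.1154] phi -90.0 z [ 1.e-04 -2.e-04 -1.e+00] F [-0.2 -0.3  0.2] T [ 0.01 -0.    0.05] op -0.001 q [-1.23  0.62  0.81  1.86 -0.56  0.91 -1.73]
```

View pics/s12.png

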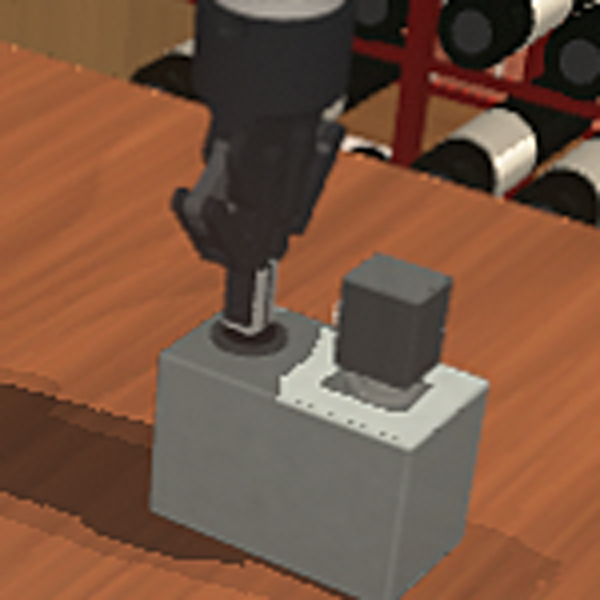

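The button has gone down under the tip. I'll continue until it meets the firm stop.

drive_tool(translation=[[0, 0, 0.0007], [0, 0, 0.0007], [0, 0, 0]], twist=[[0, 0, 0], [0, 0, 0], [0, 0, 0]], jaw=[0, 0, 0])

```text
time: 17.5
tcp_pos: [0.4836, 0.3154, 0.115]
orientation: [-2.221, 2.221, 0.001]
ft_force: [-6.3, -3.4, 20.2]
opening: 0.005
```

Firm stop: 20 N at TCP z 0.115, so the button is fully down. I'll retreat and go over the lamp head.

drive_tool(translation=[[0, 0, -0.02], [0, 0, -0.04], [0, 0, -0.05], [0, -0.02, 0], [0, -0.03, 0], [0, -0.029, 0], [0, 0, 0]], twist=[[0, 0, 0], [0, 0, 0], [0, 0, 0], [0, 0, 0], [0, 0, 0], [0, 0, 0], [0, 0, 0]], jaw=[0, 0, 0.5, 1, 1, 1, 1])

```text
time: 18.2
tcp_pos: [0.5651, 0.3143, 0.2238]
orientation: [2.219, -2.224, 0.003]
ft_force: [-1.3, -0.9, -0.2]
opening: 0.847
```

```bash
python3 - <<'E'
from st import *
from h import *
go(.5625,.3155,.128,-90)
c=camera("scene");crop(c["image"],310,20,180,150,4,"pics/s13.png")
E
```

```text
t 18.2 tcp [0.5651 0.3143 0.2238] phi -90.12 z [ 0.0013 -0.0014 -1.    ] F [-1.3 -0.9 -0.2] T [-0.02  0.02  0.02] op 0.847 q [-1.15  0.61  0.87  1.59 -0.5   1.17 -1.74]
tool shift [-0.0014  0.0027  0.0958] twist z -0.12
```

View pics/s13.png

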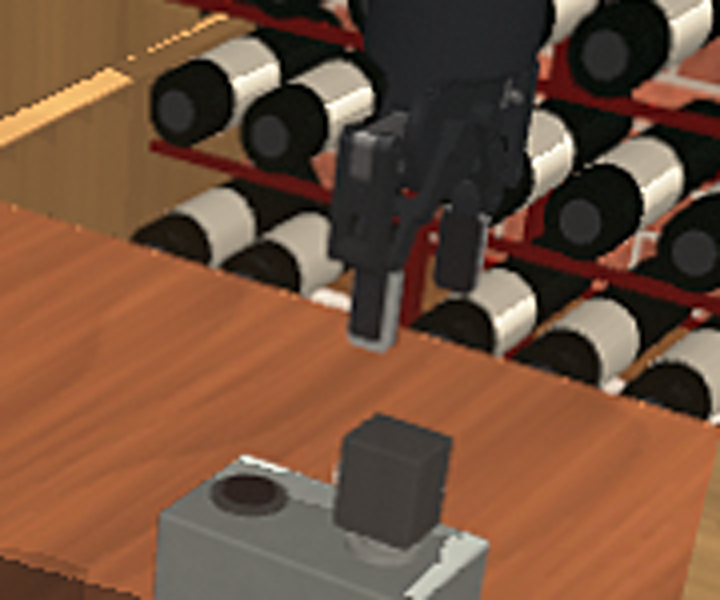

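The button stays down. Descending over the head.

drive_tool(translation=[[-0.001, 0.002, 0], [0, 0, 0.03], [0, 0, 0.03], [0, 0, 0.02], [0, 0, 0.012], [0, 0, 0.003], [0, 0, 0]], twist=[[0, 0, 0], [0, 0, 0], [0, 0, 0], [0, 0, 0], [0, 0, 0], [0, 0, 0], [0, 0, 0]], jaw=[1, 1, 1, 1, 1, 1, 1])

```text
time: 18.95
tcp_pos: [0.5604, 0.3167, 0.1296]
orientation: [-2.222, 2.221, -0.0]
ft_force: [0.4, 0.1, 0.1]
opening: 1.0
```

```bash
python3 - <<'E'
from st import *
from h import *
go(.5625,.3155,.128,-90)
c=camera("scene");crop(c["image"],310,60,180,150,4,"pics/s14.png")
E
```

```text
t 18.95 tcp [0.5604 0.3167 0.1296] phi -89.98 z [ 2.e-04  1.e-04 -1.e+00] F [0.4 0.1 0.1] T [ 0.03 -0.03 -0.01] op 1.0 q [-1.11  0.71  0.8   1.67 -0.58  1.01 -1.68]
tool shift [ 0.0012 -0.0021  0.0016] twist z 0.02
```

View pics/s14.png

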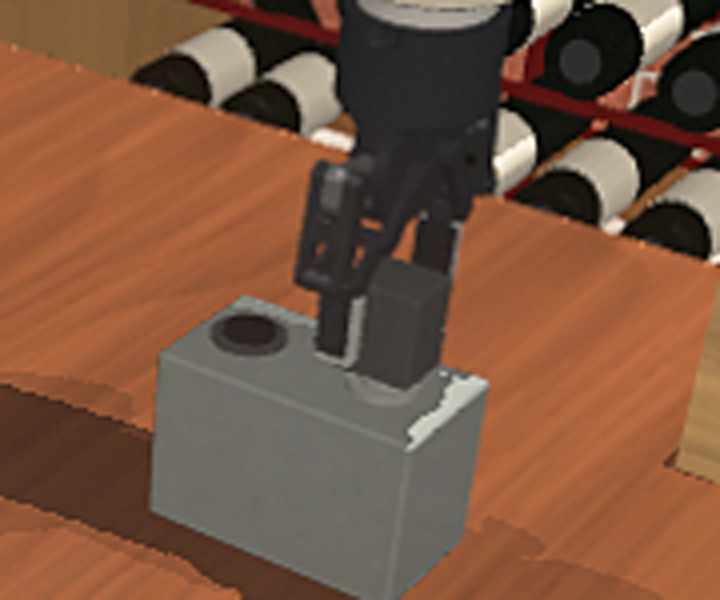

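drive_tool(translation=[[0.001, -0.002, 0.001], [0, 0, 0], [0, 0, 0], [0, 0, 0], [0, 0, 0], [0, 0, 0], [0, 0, 0]], twist=[[0, 0, 0], [0, 0, 0], [0, 0, 0], [0, 0, 0], [0, 0, 0], [0, 0, 0], [0, 0, 0]], jaw=[1, 0.8, 0.6, 0.3, 0, 0, 0], force=80)

```text
time: 19.7
tcp_pos: [0.5626, 0.3171, 0.1289]
orientation: [-2.222, 2.218, 0.001]
ft_force: [-0.7, 6.9, 8.2]
opening: 0.412
```

```bash
python3 -c "
from st import *
st()"
```

```text
t 19.7 tcp [0.5626 0.3171 0.1289] phi -89.92 z [ 9.e-04  2.e-03 -1.e+00] F [-0.7  6.9  8.2] T [ 0.8   0.38 -0.1 ] op 0.412 q [-1.1   0.71  0.8   1.67 -0.58  1.01 -1.68]
```

drive_tool(translation=[[-0.0015, 0, 0], [0, 0, -0.005], [0, 0, -0.01], [0, 0, -0.01], [0, 0, -0.01], [0, 0, -0.01], [0, 0, -0.01], [0, 0, 0]], twist=[[0, 0, 0], [0, 0, 0], [0, 0, 0], [0, 0, 0], [0, 0, 0], [0, 0, 0], [0, 0, 0], [0, 0, 0]], jaw=[0, 0, 0, 0, 0, 0, 0, 0])

```text
time: 20.5
tcp_pos: [0.5625, 0.3172, 0.1844]
orientation: [-2.221, 2.221, 0.0]
ft_force: [0.1, 4.6, -2.4]
opening: 0.41
```

drive_tool(translation=[[0, 0, -0.01], [0, 0, -0.01], [0, 0, -0.01], [0, 0, -0.01], [0, 0, -0.01], [0, 0, 0]], twist=[[0, 0, 0], [0, 0, 0], [0, 0, 0], [0, 0, 0], [0, 0, 0], [0, 0, 0]], jaw=[0, 0, 0, 0, 0, 0])

```text
time: 21.1
tcp_pos: [0.5624, 0.3172, 0.2335]
orientation: [-2.221, 2.221, 0.0]
ft_force: [1.9, 4.4, -7.9]
opening: 0.412
```

```bash
python3 - <<'E'
from st import *
from h import *
st()
c=camera("scene");crop(c["image"],310,60,180,150,4,"pics/s15.png")
E
```

```text
t 21.1 tcp [0.5624 0.3172 0.2335] phi -89.99 z [ 0.e+00  3.e-04 -1.e+00] F [ 1.9  4.4 -7.9] T [ 0.41 -0.43  0.05] op 0.412 q [-1.15  0.6   0.88  1.59 -0.49  1.19 -1.75]
```

View pics/s15.png

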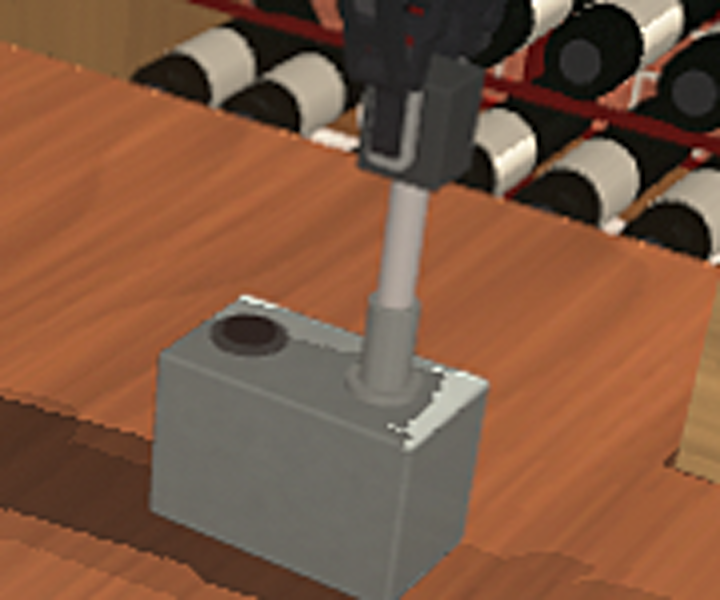

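Past the first stop, and the thick lower section is coming out. Continuing to the second stop.

drive_tool(translation=[[-0.001, 0, -0.008], [0, 0, -0.008], [0, 0, -0.006], [0, 0, -0.002], [0, 0, -0.001], [0, 0, 0]], twist=[[0, 0, 0], [0, 0, 0], [0, 0, 0], [0, 0, 0], [0, 0, 0], [0, 0, 0]], jaw=[0, 0, 0, 0, 0, 0])

```text
time: 21.75
tcp_pos: [0.5624, 0.3176, 0.2579]
orientation: [2.221, -2.221, 0.0]
ft_force: [2.7, -1.4, -7.9]
opening: 0.414
```

drive_tool(translation=[[0, 0, -0.001], [0, 0, 0], [0, 0, 0]], twist=[[0, 0, 0], [0, 0, 0], [0, 0, 0]], jaw=[0, 0, 0])

```text
time: 22.05
tcp_pos: [0.5624, 0.3176, 0.2589]
orientation: [2.221, -2.221, 0.0]
ft_force: [1.7, -3.0, -8.5]
opening: 0.415
```

drive_tool(translation=[[0, 0, -0.001], [0, 0, 0], [0, 0, 0]], twist=[[0, 0, 0], [0, 0, 0], [0, 0, 0]], jaw=[0, 0, 0])

```text
time: 22.35
tcp_pos: [0.5623, 0.3177, 0.2596]
orientation: [2.22, -2.221, 0.0]
ft_force: [2.9, -4.4, -18.6]
opening: 0.415
```

drive_tool(translation=[[0, 0, -0.0005], [0, 0, 0], [0, 0, 0], [0, 0, 0], [0, 0, 0], [0, 0, 0]], twist=[[0, 0, 0], [0, 0, 0], [0, 0, 0], [0, 0, 0], [0, 0, 0], [0, 0, 0]], jaw=[0, 0, 0, 0, 0, 0])

```text
time: 22.95
tcp_pos: [0.5622, 0.3177, 0.2598]
orientation: [2.22, -2.221, 0.0]
ft_force: [5.8, -4.1, -24.8]
opening: 0.407
```

```bash
python3 - <<'E'
from st import *
from h import *
st()
c=camera("scene");cv2.imwrite("pics/s16f.png",c["image"]);crop(c["image"],310,30,180,150,4,"pics/s16.png")
print(proj(c,[[.5628-.022,.3155-.018,.242],[.5628+.022,.3155-.018,.242],[.5628,.3155,.177],[.5628,.3155,.242]])*1-[310,30])
c=camera("top");cv2.imwrite("pics/t16.png",c["image"])
st()
E
```

```text
t 22.95 tcp [0.5622 0.3177 0.2598] phi -90.01 z [-9.e-04 -1.e-03 -1.e+00] F [  5.8  -4.1 -24.8] T [-1.57 -1.21  0.15] op 0.407 q [-1.16  0.58  0.89  1.56 -0.47  1.23 -1.76]
[[ 87.34008823  58.54879348]
 [108.36641143  64.92704214]
 [ 98.27291808  90.76587783]
 [102.63566383  58.53045243]]
t 23.05 tcp [0.5622 0.3177 0.2598] phi -90.01 z [-9.e-04 -1.e-03 -1.e+00] F [  4.3  -3.5 -25.5] T [-1.57 -1.14  0.22] op 0.413 q [-1.16  0.58  0.89  1.56 -0.47  1.23 -1.76]
```

View pics/s16.png

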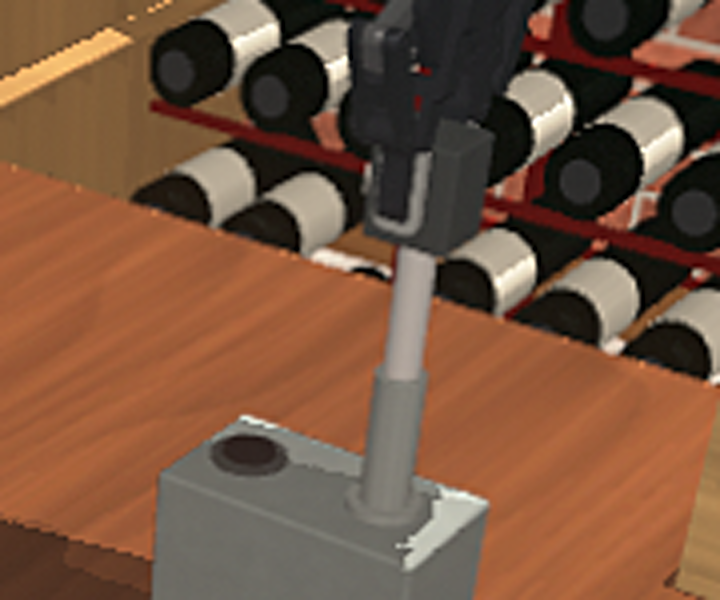

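View pics/s16f.png

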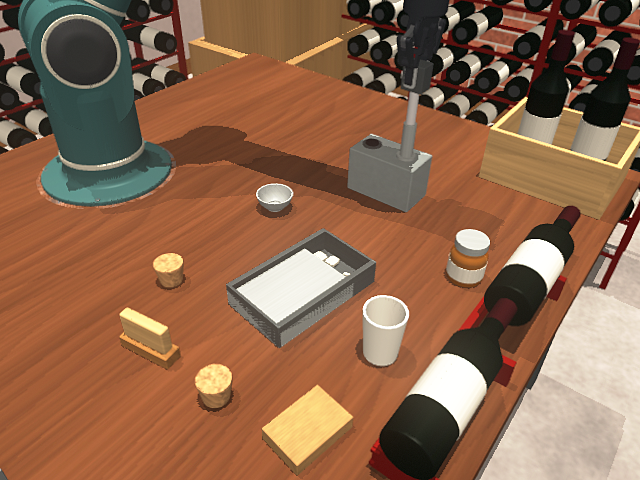

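View pics/t16.png

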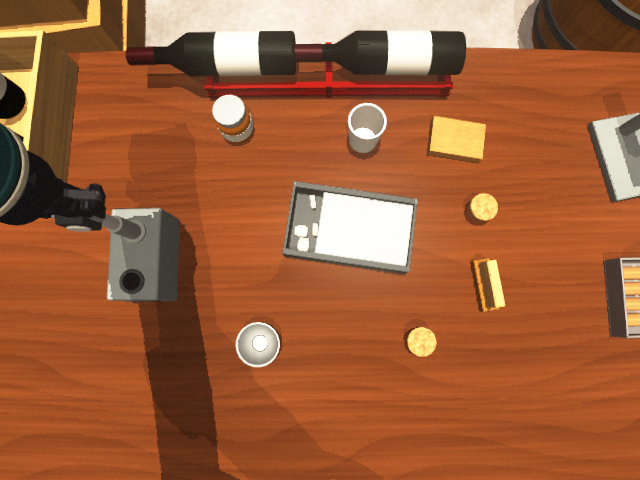

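Both sections are fully out. The head's bottom edge sits at its predicted row, and the pull holds steady at 25 N against the stop. The scraper is upright and all four chips are in the trough. Handing in.

```bash
python3 -c "
from workcell import *
print(close_job())"
```

```text
the job is handed in; nothing more can be done
None
```

The job is done and handed in at about 23 s of the 72 s allowed. No verdict was reported.

- **Chips:** I pushed all four along the deck with the scraper and over the open end. The top view shows four chips in the trough and an empty flat top.
- **Scraper:** It stands upright on the table, off the deck, near where it started.
- **Button:** I pressed it with the closed fingertips to its firm stop, reading about 20 N there. It stayed down in the later pictures.
- **Lamp head:** I gripped it at 80 N and raised it 131 mm (130 mm is the full travel), past the first stop. At the second stop the pull rose from about 8 N to 25 N and held steady, with no sign of slipping. The arm is still gripping the head and pulling up.

**Last checks:** The bystanders look unmoved in the final pictures. The two cameras disagreed with each other by about 1–2 pixels (2–3 mm), and a sideways load of about 4 N remained on the gripped head. My only other slip was one early move that curved off its planned line, in free air, which I corrected.

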